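Weight the mended box and nip it up in the one-hand clamp

TASK

The end joints of the beech box have just been re-glued: weight it flat by putting the carabiner, the crampon bar and the pulley inside it. Then, working the one-hand bar clamp by its trigger only (never pushing the jaw itself), pump until the sliding jaw has come up to the box and the box is nipped firmly between both pads, yet gently enough not to crush its thin walls. Finish still holding the trigger squeezed with that pressure on the box, and leave the other things on the bench where they are.

Things in the scene. Friction and masses are not known exactly. Their poses are not given: they have to be found in the camera images.
- clamp: one-hand ratchet bar clamp lying flat, its black housing (78 x 60 mm, 46 mm high) screwed to the bench. Origin on the bench under the housing; x points to the side of the jaws and box, -y along the bar to the sliding jaw. The toothed steel bar (18 mm wide, 7 thick, 28 above the bench) runs along y at x = 0 and sticks out up to 75 mm behind the housing. Grip and trigger stand out on the -x side
- handle: the clamp's fixed pistol grip, 95 mm long (clamp x), 20 thick (clamp y), from 13 to 43 mm above the bench. Origin in its middle at the place to grip, at (-70, +24, 28) mm in the clamp's frame, with the clamp's axes; its outer face is 10 mm to +y of that, with free space beyond
- trigger_grip: the trigger's grey finger piece, 82 mm long, 10 thick, 17 to 39 mm above the bench, beside the grip. Origin in its middle, at (-70, -21, 28) mm in the clamp's frame when released; squeezing brings it 26 mm to +y, towards the handle. Over their outer faces grip and trigger measure 60 mm released, 34 mm squeezed: take both from above, fingers closing along the clamp's y
- trigger (a joint): trigger angle: 0 released, 0.25 rad squeezed to its stop; it turns about an upright pin in the housing, 104 mm from the grip point, and springs back when let go (2 to 3.5 N at the grip point). A full squeeze moves the pawl 11 mm; the teeth have 5 mm pitch, so the bar gains 5 or 10 mm a stroke (5 mm for a stroke of only 14 mm or more at the grip point) and stays put while the trigger goes back
- bar (a joint): how far bar and sliding jaw are drawn in (m): 0 widest open, 0.07 at most. The gap between the pads is 223 mm minus this; the box is nipped at about 0.047. A light brake (5 N) holds the bar, but real pressure lasts only while the trigger is squeezed. Once nipped the trigger stops part-way and each newton at the grip point gives 2.3 N at the jaw, less 11 N: a squeeze of 10 to 20 N is right
- jaw: the sliding jaw on the end of the bar, a black arm 124 mm long (clamp x), 20 mm thick, 14 to 40 mm above the bench. Origin in the middle of its rubber pad's face (60 x 24 mm), at clamp (80, -249 + bar, 27) mm; the pad faces +y. It goes only along y with bar
- fixed_pad: the rubber pad (60 x 24 mm) on the fixed jaw beside the housing; origin in the middle of its face at (80, -26, 27) mm in the clamp's frame, facing -y towards the box
- box: the open beech box, loose on the bench between the two pads with 2 to 8 mm to spare at the fixed pad; 126 (its x) x 176 (its y) x 48 mm high, walls and floor 8 mm, inside 110 x 160 mm and 40 mm deep. The end towards the sliding jaw (-y) is only 38 mm high, where the lid slides in. Origin under its centre; weighs about 0.45 kg
- carabiner: red aluminium D-shaped carabiner lying flat, 100 (x) x 58 (y) x 10 mm, of 10 mm round bar; 85 g. Origin under the middle. The straight spine runs along x at y = -24 mm, the gate at y = +23 mm, with a clear opening of 38 mm between them, so it can be pinched by the spine with one finger inside, or across its whole width
- crampon_bar: stainless crampon adjustment bar lying flat, 130 (x) x 20 (y) x 4 mm with a row of holes and one end (+x) bent up 16 mm; about 120 g. Origin under the middle
- bar_tab (a point): point on the bent-up end of the crampon bar, 63 mm along +x from its origin, 2 mm up
- bar_plain_end (a point): point on the plain end of the crampon bar, 63 mm along -x from its origin, 2 mm up
- pulley: chrome rope pulley lying on its side, 80 (x) x 46 (y) x 26 mm: two steel cheek plates with a wheel between them, 46 mm wide with parallel sides at x = -24 to +12 mm, narrowing to 26 mm towards +x; about 0.22 kg. Origin under the middle
- lamp_clip: the black silicone helmet-lamp clip, a bent strip 46 x 22 x 22 mm; to be left alone
- lid: the box's own sliding lid, a beech board 108 x 166 x 6 mm lying flat; to be left alone
- wax_tin: round boot-wax tin, 74 mm across, 29 mm high; to be left alone
- boot_brush: wooden boot brush, 150 x 48 x 43 mm; to be left alone
- screwdriver: screwdriver lying flat; to be left alone
- glue_bottle: upright bottle of wood glue, 52 mm across, 130 mm high; to be left alone
- pole_basket: trekking-pole basket, a black ring 86 mm across, 16 mm high; to be left alone
Not all that is in view belongs to the job. Of the things like the box, leave any that is pink; of the rest the larger one is meant.

How it is judged:
By the outcome, as a careful person would: the job done as asked, in the order asked, and still so for the second after the job is handed in, while the arm keeps its last pose, push and grip.
It also fails if it takes over 72 s, if anything falls off the work surface, if the arm or the gripper's body presses on something with over 40 N, if the wrist force passes 120 N, or if a joint passes its speed limit or range.

ROBOT

A 6-joint arm with a two-finger parallel gripper is mounted at the origin on the work surface. World frame = base frame: x ahead of the robot, y to its left, z up, the work surface at z = 0. Lengths are in m, angles in rad, forces in N, time in s.
With the tool pointing down it reaches from about 0.275 to 0.875 m from the base axis. Payload 12.5 kg.
Tool frame: the origin (TCP) lies at the very end of the fingers, on their centre line; the grasp point (between the pads) lies 19 mm behind it; z points along the fingers, y is the line along which they close (so a half turn about z gives the same grasp; the last joint's range is limited). The gripper opens to 85 mm and grips with 20 to 120 N. Pads are 22 mm wide; open, the fingers measure 114 mm over their backs; the gripper's body (76 mm by 85 mm) begins 54 mm behind the grasp point. The pads swing forward as they close: fully open they stand 13 mm farther back than shut.
Start: joints at [1.047, 0.351, 1.652, -0, 1.139, -0.085], TCP at [0.234, 0.498, 0.231] pointing down, gripper open.
Joint ranges: [-2.75, 2.75], [-0.79, 2.1], [0.01, 2.65], [-1.57, 4.71], [0.07, 3.14], [-2.87, 2.87]. Speed limits (rad/s): [2.22, 2.22, 2.79, 3.14, 3.14, 3.14].

INTERFACE

Orientations are given as a 3x3 rotation matrix whose columns are the frame's x, y, z axes.
In Python, from bench import manip gives the robot as it stands. Calls block until the motion is done:
- manip.move_ptp(position, orientation): joint-space move of the TCP to a pose.
- manip.move_l(position, attitude=None, max_speed=0.15): straight line of the TCP; attitude=None keeps the orientation; max_speed is the mean speed in m/s.
- manip.move_j(angles): joint-space move.
- manip.set_gripper(opening, effort=None): opening from 0.0 (shut) to 1.0 (fully open); effort is the grip in N (None keeps the last); returns when the fingers have stopped.
- manip.dwell(seconds).
- manip.inverse_kinematics(position, orientation): joint angles nearest the present ones, or None.
- manip.grab_frame(name): name is "scene" or "top" or "wrist"; returns (picture, depth): 400x640x3 uint8, red, green, blue; 400x640 float32, m along the optical axis (not along the pixel's ray), 0 where there is no reading.
- manip.get_calibration(name): a dict with "camera_matrix" (3x3 intrinsics, pixels), "R" (3x3) and "t" (3): a world point X has camera coordinates R X + t. Camera axes: x right, y down, z forward; pixel columns grow to the right and rows downward; lengths in m; the calibration is good to about 2 mm. A picture is of the moment at which its call begins: read the wrist's pose just before it. get_calibration takes no time and is no camera call; for the wrist camera it gives the pose at the moment of the call.
A pose or a line that the arm cannot do raises manip.Unreachable and nothing moves.
- manip.sign_off(): hands the job in; it is judged then, once.
Trained networks look in the newest picture that a camera, given by its name, has taken for a name from the list of things; names that differ only in an ending like _2 or _b are one class to them, and where a whole thing is asked for, a point or a joint stands for the part that bears it (a point fixed in the world has none). Each returns a list of dicts, best first, with "confidence" (0 to 1); they miss things now and then, are a little off and sometimes report something else, mostly with a low value. They report only what shows in the picture. A call takes as long as a camera call. They do not tell look-alikes from the thing itself.
- manip.look_for(camera, name): "at" ([x, y, z] in m, in world coordinates, good to about 4 mm: the middle of the surface that is visible of it).
Readings, each from a call of its own:
- manip.current_time(): time.
- manip.current_qpos(): joint angles.
- manip.current_joint_vel(): joint speeds.
- manip.current_joint_torque(): joint torques, N m.
- manip.current_ee_pos(): TCP position.
- manip.current_tcp_rot(): TCP orientation.
- manip.current_force(): force on the tool from outside, world axes, zero at the start.
- manip.current_ft_torque(): the same for the moment, N m.
- manip.current_grip_width(): opening from 0.0 (shut) to 1.0 (fully open).
- manip.current_grip_force(): force on a finger pad.
Only numpy, scipy, OpenCV 4.12 (cv2) and the standard library are available. Lean on these libraries where they do the work, as an engineer would, in place of code of your own. Each camera call takes 0.05 s, during which the arm holds its last target. There are 200 camera calls.

## Working session

There is one attempt and no reset: what is moved stays moved. The work goes in short steps, each a Python script; the robot and the scene stay as the last script left them, time stands still between calls to the robot, and variables do not carry over. Pictures are saved under pics/ and viewed, at most 10 in all, crops included, and the job is handed in when it is done.

```bash
mkdir -p pics; ls; python3 - <<'E'
from bench import manip
import cv2,numpy as np
for c in ("top","scene"):
    p,d=manip.grab_frame(c); cv2.imwrite(f"pics/{c}0.png",p[:,:,::-1]); np.save(f"pics/{c}0.npy",d)
    K=manip.get_calibration(c); print(c,K["camera_matrix"].tolist(),np.round(K["R"],3).tolist(),K["t"])
for n in ["clamp","handle","trigger_grip","jaw","fixed_pad","box","carabiner","crampon_bar","bar_tab","bar_plain_end","pulley","lid"]:
    print(n,[(np.round(r["at"],3).tolist(),round(r["confidence"],2)) for r in manip.look_for("top",n)])
print(manip.current_time())
E
```

```text
pics
top [[396.26041080305913, 0.0, 316.5311562157502], [0.0, 396.26041080305913, 206.41834158984233], [0.0, 0.0, 1.0]] [[0.003, -1.0, 0.007], [-0.983, -0.005, -0.182], [0.182, -0.006, -0.983]] [-0.02482889  0.53974541  1.22374351]
scene [[502.53209945095375, 0.0, 308.53065696386943], [0.0, 502.53209945095375, 199.52053332987842], [0.0, 0.0, 1.0]] [[0.802, 0.597, 0.007], [0.497, -0.66, -0.563], [-0.332, 0.455, -0.826]] [-0.39225236 -0.23193667  1.55974276]
clamp [([0.53, 0.137, 0.038], 0.82)]
handle [([0.456, 0.184, 0.041], 0.48)]
trigger_grip [([0.46, 0.14, 0.038], 0.59), ([0.535, -0.041, 0.033], 0.45)]
jaw [([0.568, -0.102, 0.037], 0.85)]
fixed_pad []
box [([0.619, 0.037, 0.005], 0.76), ([0.247, -0.284, 0.007], 0.65)]
carabiner [([0.459, -0.28, 0.01], 0.7), ([0.62, 0.036, 0.004], 0.39), ([0.46, 0.135, 0.04], 0.35)]
crampon_bar [([0.533, -0.039, 0.03], 0.51), ([0.621, -0.294, -0.0], 0.48)]
bar_tab [([0.626, -0.296, 0.005], 0.65)]
bar_plain_end [([0.624, -0.291, 0.002], 0.77), ([0.799, 0.07, 0.008], 0.29)]
pulley [([0.619, 0.298, 0.025], 0.8)]
lid [([0.8, 0.069, 0.007], 0.86)]
0.7
```

View pics/top0.png

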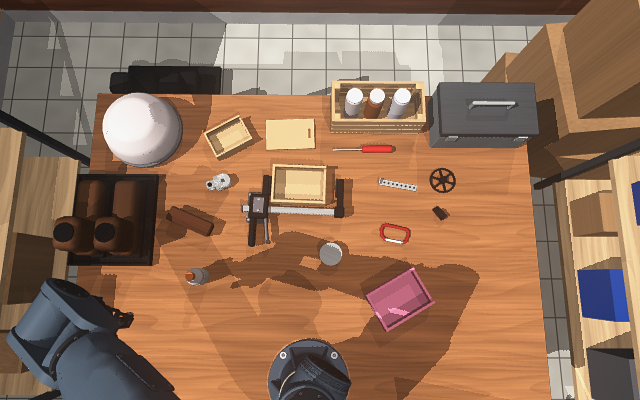

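View pics/scene0.png

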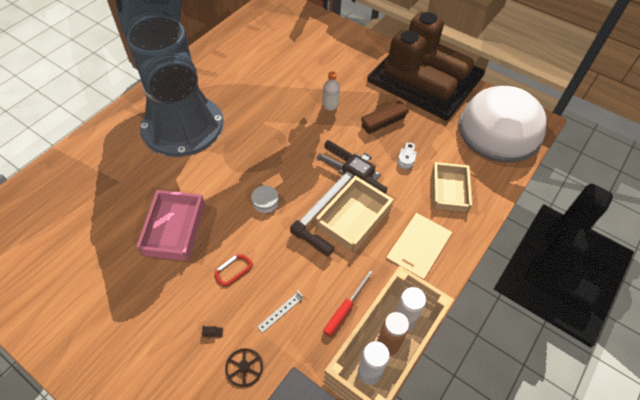

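Top view: look-alikes of the box are the pink tray at pixel (400,300), which I leave, the small beech box at (230,137), and the larger beech box between the clamp's jaws at (300,185). I choose the larger one. The pulley is at (218,182), the crampon bar at (398,184) and the carabiner at (395,233). Next I take close wrist views.

```bash
cat > h.py <<'E'
from bench import manip as m
import numpy as np, cv2
def Rd(yaw):  # tool down, tool y (closing line) at angle yaw in world
    c,s=np.cos(yaw),np.sin(yaw); y=np.array([c,s,0.]); z=np.array([0,0,-1.]); return np.column_stack([np.cross(y,z),y,z])
def best(p,yaw):
    q0=np.array(m.current_qpos()); o=[]
    for k in (0,np.pi):
        q=m.inverse_kinematics(np.array(p,float),Rd(yaw+k))
        if q is not None: o.append((np.abs(np.array(q)-q0).max(),yaw+k))
    return Rd(min(o)[1])
def ptp(p,yaw): R=best(p,yaw); m.move_ptp(np.array(p,float),R); return R
def cloud(d,C):
    K,R,t=C["camera_matrix"],np.array(C["R"]),np.array(C["t"]); v,u=np.mgrid[:d.shape[0],:d.shape[1]]
    P=np.stack([(u-K[0,2])*d/K[0,0],(v-K[1,2])*d/K[1,1],d],-1); X=(P-t)@R; X[d<=0]=np.nan; return X
def snap(name):
    C=m.get_calibration("wrist"); p,d=m.grab_frame("wrist"); cv2.imwrite(f"pics/{name}.png",p[:,:,::-1]); X=cloud(d,C); np.save(f"pics/{name}.npy",X.astype(np.float32)); return p,X,C
def look(n,cam="wrist"): return [(np.round(r["at"],3).tolist(),round(r["confidence"],2)) for r in m.look_for(cam,n)]
E
python3 - <<'E'
from h import *
print(np.round(m.current_tcp_rot(),2).tolist())
for nm,p,ns in (("pul",(.60,.27,.36),["pulley"]),("box",(.55,.08,.42),["box","handle","trigger_grip","fixed_pad","jaw"]),("it",(.54,-.28,.36),["carabiner","crampon_bar","bar_tab","bar_plain_end"])):
    ptp(p,np.pi/2); p_,X,C=snap(nm)
    print(nm,np.round(-np.array(C["R"]).T@C["t"],3),[np.round(X[r,c],3).tolist() for r,c in((20,20),(200,320),(380,620))])
    for n in ns: print(n,look(n))
print(m.current_time(), np.round(m.current_qpos(),2))
E
python3 - <<'E'
import cv2,numpy as np
a=[cv2.resize(cv2.imread(f"pics/{n}.png"),(400,250)) for n in("pul","it")]
b=cv2.resize(cv2.imread("pics/box.png"),(800,500))[50:400]
cv2.imwrite("pics/mosaic.png",np.vstack([np.hstack(a),b]))
E
```

```text
[[-0.91, 0.42, 0.0], [0.42, 0.91, -0.0], [-0.0, -0.0, -1.0]]
pul [0.532 0.27  0.503] [[0.42, -0.134, 0.0], [0.67, 0.269, 0.001], [0.588, 0.334, 0.444]]
pulley [([0.625, 0.3, 0.022], 0.7)]
box [0.483 0.08  0.563] [[0.357, -0.372, 0.001], [0.636, 0.079, 0.008], [0.539, 0.144, 0.504]]
box [([0.623, 0.034, 0.007], 0.84), ([0.77, 0.252, 0.015], 0.68), ([0.343, -0.315, 0.022], 0.66), ([0.628, -0.294, 0.005], 0.46)]
handle [([0.461, 0.184, 0.039], 0.96)]
trigger_grip [([0.46, 0.134, 0.038], 0.73), ([0.621, 0.032, 0.004], 0.36)]
fixed_pad [([0.607, 0.128, 0.041], 0.71)]
jaw [([0.569, -0.093, 0.044], 0.71)]
it [ 0.473 -0.279  0.503] [[0.361, -0.684, 0.001], [0.612, -0.281, 0.001], [0.529, -0.216, 0.444]]
carabiner [([0.46, -0.281, 0.009], 0.63)]
crampon_bar [([0.628, -0.295, 0.004], 0.86), ([0.62, 0.048, 0.006], 0.47)]
bar_tab []
bar_plain_end [([0.627, -0.297, 0.005], 0.84)]
5.2 [-0.55  0.37  1.31  0.    1.46 -2.13]
```

View pics/mosaic.png

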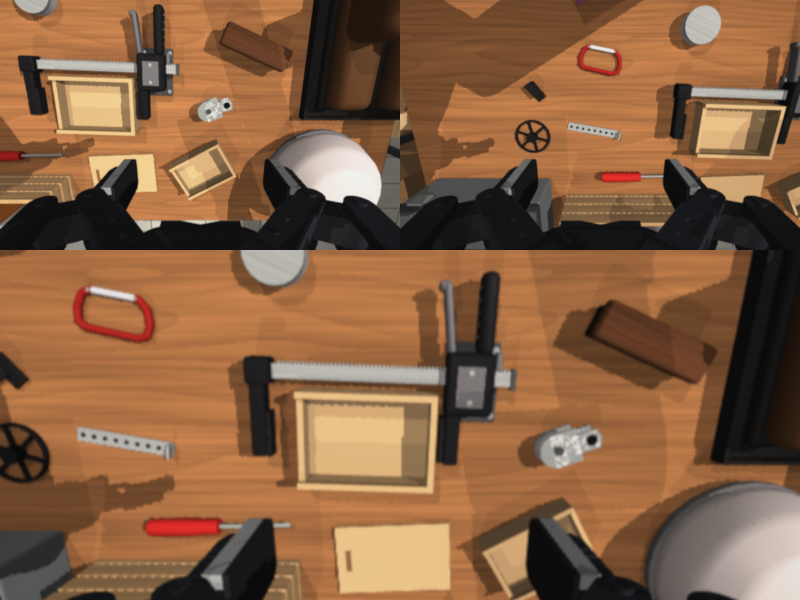

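Wrist views (the mosaic is scaled): the carabiner lies with its white gate towards −x and the red spine towards +x. The crampon bar's bent tab is at its +y end (165,450 in the mosaic). The pulley is at (567,446) with its narrow end towards +y, and the big box lies between the jaws at (366,441). Next I fit poses from the point clouds.

```bash
python3 - <<'E'
import numpy as np,cv2
def fit(n,c,r,z0,z1,name):
    X=np.load(f"pics/{n}.npy"); X=X.reshape(-1,3); k=(np.abs(X[:,0]-c[0])<r[0])&(np.abs(X[:,1]-c[1])<r[1])&(X[:,2]>z0)&(X[:,2]<z1)
    P=X[k]; (cx,cy),(w,h),a=cv2.minAreaRect((P[:,:2]*1000).astype(np.float32)); 
    q=P[:,:2]-P[:,:2].mean(0); e=np.linalg.svd(q,full_matrices=False)[2][0]
    print(name,n,k.sum(),"rect",round(cx,1),round(cy,1),round(w,1),round(h,1),round(a,1),"mean",np.round(P.mean(0)*1000,1),"pca",round(np.degrees(np.arctan2(e[1],e[0])),1)); return P
for n in("it","box"): fit(n,(.46,-.28),(.05,.075),.004,.03,"carab")
for n in("it","box"): 
    P=fit(n,(.626,-.295),(.03,.085),.0025,.03,"bar"); T=P[P[:,2]>.009]; print(" tab",len(T),np.round(T.mean(0)*1000,1) if len(T) else "")
for n in("pul","box"): fit(n,(.622,.30),(.04,.06),.015,.04,"pulley"); 
for n in("box","pul"):
    fit(n,(.63,.035),(.08,.092),.032,.06,"boxrim"); fit(n,(.47,.19),(.045,.018),.03,.06,"handle"); fit(n,(.47,.138),(.03,.02),.03,.06,"trig"); fit(n,(.60,-.1),(.08,.018),.03,.06,"jaw"); fit(n,(.64,.147),(.05,.017),.033,.06,"fixjaw");fit(n,(.53,.02),(.02,.09),.024,.05,"steel")
E
```

```text
carab it 1226 rect 459.0 -269.0 70.0 122.8 3.3 mean [ 460.1 -280.9    9.3] pca 78.0
carab box 1059 rect 461.5 -292.0 131.3 64.9 79.9 mean [ 460.  -279.5    9.5] pca 78.0
bar it 1124 rect 626.5 -296.4 58.6 164.9 0.1 mean [ 625.1 -296.2    4.9] pca -99.2
 tab 42 [ 635.8 -234.6   15.4]
bar box 1050 rect 626.3 -295.1 58.4 169.7 0.0 mean [ 625.1 -294.7    5.2] pca 83.2
 tab 54 [ 636.  -233.1   14.4]
pulley pul 1407 rect 626.3 303.3 46.5 81.4 19.4 mean [626.8 300.7  26.6] pca 109.2
pulley box 1075 rect 626.3 303.1 46.5 81.5 18.5 mean [626.7 300.2  26.4] pca 108.8
boxrim box 2408 rect 617.0 37.4 180.6 126.7 88.2 mean [618.   35.1  45.1] pca 88.4
handle box 970 rect 470.0 188.3 89.9 32.5 0.0 mean [470.5 182.8  41.5] pca 1.3
trig box 296 rect 469.9 138.8 59.3 10.2 5.1 mean [469.6 138.4  38.1] pca 5.4
jaw box 1223 rect 578.7 -97.1 29.7 115.5 89.6 mean [576.6 -96.9  40.5] pca -0.4
fixjaw box 504 rect 619.2 142.6 57.1 24.4 1.3 mean [617.7 141.7  39.9] pca -0.5
steel box 1549 rect 529.3 19.6 179.6 21.1 87.8 mean [529.5  18.7  32. ] pca 87.7
boxrim pul 3532 rect 617.1 35.3 178.5 126.8 88.1 mean [617.8  38.1  44.7] pca 89.6
handle pul 1362 rect 470.0 188.4 90.0 32.7 0.4 mean [470.4 185.9  41.5] pca 0.2
trig pul 452 rect 470.1 139.2 60.7 10.5 5.1 mean [469.8 140.4  38. ] pca 5.3
jaw pul 1919 rect 578.2 -96.9 116.4 29.8 0.1 mean [576.9 -95.2  40. ] pca 0.1
fixjaw pul 740 rect 618.5 141.9 25.0 57.4 87.7 mean [617.3 143.   39.9] pca -0.7
steel pul 2188 rect 529.3 19.9 180.6 21.0 87.8 mean [529.2  19.8  32.1] pca 87.8
```

```bash
cat >> h.py <<'E'
BX=np.array([.6171,.0365]); BYAW=np.radians(-1.9)
def rot(a): return np.array([[np.cos(a),-np.sin(a)],[np.sin(a),np.cos(a)]])
def box(x,y): return BX+rot(BYAW)@np.array([x,y])
def lower(p,z0,zmin,step=.001,f=4.0):  # guarded descent, returns contact z
    z=z0; f0=np.array(m.current_force())
    while z>zmin:
        z-=step; m.move_l([p[0],p[1],z],max_speed=.02)
        if np.linalg.norm(np.array(m.current_force())-f0)>f: break
    return z
E
python3 - <<'E'
from h import *
X=np.load("pics/it.npy").reshape(-1,3).astype(float); c=np.array([.460,-.2802])
k=(np.abs(X[:,0]-.46)<.05)&(np.abs(X[:,1]+.28)<.07)&(X[:,2]>.006)&(X[:,2]<.014)
L=(X[k,:2]-c)@rot(np.radians(78)); L*=1000
print("carab local percentiles",np.percentile(L,[1,50,99],axis=0).round(1).tolist())
s=(np.abs(L[:,0])<30)
for a,b in((L[:,1]<-15,"spine"),(L[:,1]>15,"gate")): P=L[s&a]; print(b,len(P),P.mean(0).round(1),np.degrees(np.polyfit(P[:,0],P[:,1],1)[0]).round(1),np.percentile(P[:,1],[3,97]).round(1))
k=(np.abs(X[:,0]-.626)<.03)&(np.abs(X[:,1]+.295)<.085)&(X[:,2]>.0025)&(X[:,2]<.008)
L=(X[k,:2]-[.6255,-.296])@rot(np.radians(81))*1000
i=np.abs(L[:,1])<13; L=L[i];print("bar",np.percentile(L,[1,50,99],axis=0).round(1).tolist(),np.degrees(np.polyfit(L[:,0],L[:,1],1)[0]).round(1))
for yg in (-9.,171.):
  for p,y in(((.6255,-.296),yg),(box(.024,-.008),yg-173)):
    q=m.inverse_kinematics(np.array([*p,.02]),Rd(np.radians(y))); print(yg,y,None if q is None else np.round(q,2))
E
```

```text
carab local percentiles [[-48.1, -27.1], [-1.4, -1.8], [47.5, 28.1]]
spine 300 [ -0.4 -22.6] -0.6 [-27.2 -18. ]
gate 279 [ 0.3 24.1] 0.7 [20.1 28.1]
bar [[-64.3, -10.3], [-2.7, 0.9], [60.2, 11.2]] -1.3
-9.0 -9.0 [-0.51  0.85  1.37 -0.    0.92 -0.35]
-9.0 -182.0 None
171.0 171.0 [-0.51  0.85  1.37 -0.    0.92  2.79]
171.0 -2.0 [-0.03  0.77  1.53 -0.    0.84  0.01]
```

```bash
python3 - <<'E'
from h import *
r=np.radians
p=np.array([.6255,-.296])+rot(r(81))@np.array([-.0005,.0005])
m.set_gripper(.36,40)
m.move_ptp([*p,.06],Rd(r(169.7))); m.move_l([*p,.010],max_speed=.15)
z=lower(p,.010,-.012); print("contact z",z,np.round(m.current_force(),1),m.current_ee_pos())
m.move_l([*p,z+.0025],max_speed=.05); m.set_gripper(0.,40)
print(m.current_grip_width(),m.current_grip_force(),np.round(m.current_force(),1))
m.move_l([*p,.15],max_speed=.25); print(m.current_grip_width(),np.round(m.current_force(),1),m.current_time())
snap("bargrip")
E
```

```text
contact z -0.001 [-2.5  0.7  4.9] [ 6.25061094e-01 -2.96514043e-01 -3.80784780e-04]
0.20995281717360798 39.043142795562744 [-1.4  0.4  2.4]
0.21267181892687914 [ 0.7  0.6 -2. ] 14.3417
```

View pics/bargrip.png

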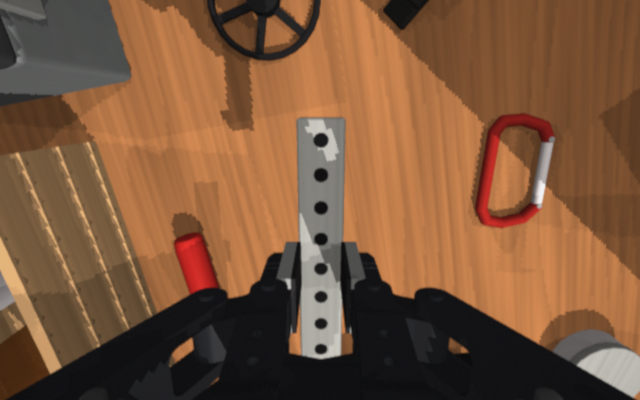

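The bar is gripped square by its middle; the plain end shows at (320,125). Next: place it in the box with the tab towards −y, then fetch the carabiner by its spine.

```bash
python3 - <<'E'
from h import *
r=np.radians
t=box(.026,-.008)
m.move_ptp([*t,.10],Rd(r(-1.9))); m.move_l([*t,.011],max_speed=.15)
print("place",np.round(m.current_force(),1),m.current_ee_pos())
m.set_gripper(.29,40); m.move_l([*t,.10],max_speed=.3)
p=np.array([.460,-.2802])+rot(r(78))@np.array([0,-.0228])
m.set_gripper(.32,40); snap("barin")
m.move_ptp([*p,.06],Rd(r(-12.3))); m.move_l([*p,.0015],max_speed=.12); print(np.round(m.current_force(),1))
m.set_gripper(0.,40); print(m.current_grip_width(),m.current_grip_force(),np.round(m.current_force(),1))
m.move_l([*p,.12],max_speed=.25); print(m.current_grip_width(),np.round(m.current_force(),1),m.current_time())
snap("cargrip")
a=[cv2.resize(cv2.imread(f"pics/{n}.png"),(400,250)) for n in("barin","cargrip")]; cv2.imwrite("pics/m2.png",np.hstack(a))
E
```

```text
place [ 0.6 -0.1 -0.9] [0.64307389 0.02756133 0.01111275]
[ 0.6 -0.1  0.2]
0.09222447788123449 39.018062353134155 [0.7 1.4 1.3]
0.09233046806219958 [-0.4 -0.1 -0.6] 21.3583
```

View pics/m2.png

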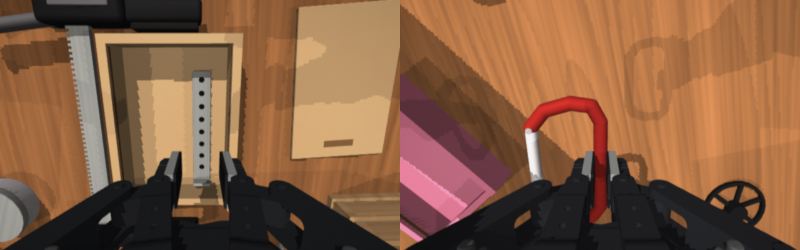

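The bar lies flat in the box (tab end near (203,183) in the left picture), and the carabiner is held by its spine. Next: place the carabiner and fetch the pulley.

```bash
python3 - <<'E'
from h import *
r=np.radians
t=box(.002,-.028)
m.move_ptp([*t,.10],Rd(r(-1.9))); m.move_l([*t,.0145],max_speed=.15)
print("place",np.round(m.current_force(),1),m.current_ee_pos())
m.set_gripper(.24,40); m.move_l([*t,.10],max_speed=.3)
p=np.array([.6263,.3032])+rot(r(109))@np.array([-.006,0])
m.set_gripper(.72,60)
m.move_ptp([*p,.07],Rd(r(19))); m.move_l([*p,.003],max_speed=.12); print(np.round(m.current_force(),1))
m.set_gripper(0.,60); print(m.current_grip_width(),m.current_grip_force(),np.round(m.current_force(),1))
m.move_l([*p,.12],max_speed=.25); print(m.current_grip_width(),np.round(m.current_force(),1),m.current_time())
t=box(.018,.037)
m.move_ptp([*t,.14],Rd(r(88.1))); snap("pulgrip"); m.grab_frame("scene")
p_,_=m.grab_frame("top"); cv2.imwrite("pics/m3.png",np.vstack([cv2.imread("pics/pulgrip.png"),cv2.resize(p_[140:260,200:400,::-1],(640,384))])[:600])
E
```

```text
place [ 0.3 -0.2 -0.4] [0.61873662 0.00809089 0.01530297]
[-0.4  0.2  0.6]
0.5134626727885921 60.50699830055237 [-1.  -0.7  6.8]
0.5190366727694693 [-0.8  0.2 -3.3] 27.3
```

View pics/m3.png

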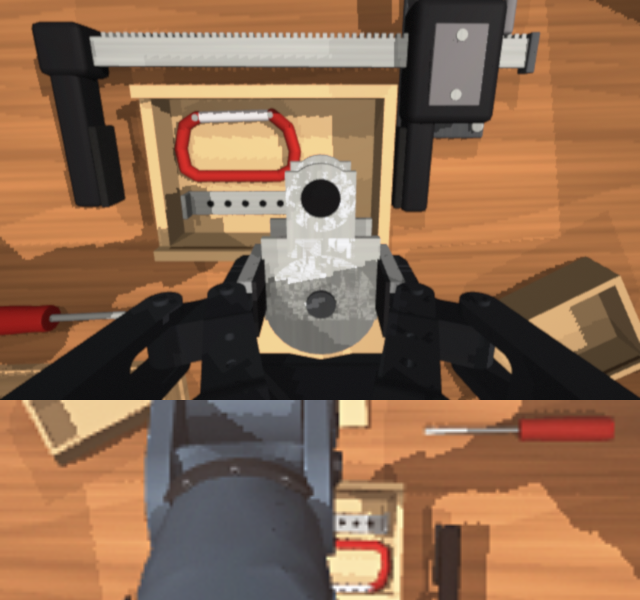

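The carabiner lies flat on the −x side beside the bar, clear of it. The pulley is held square with its narrow end towards −x. Next: lower it with force guarding and release.

```bash
python3 - <<'E'
from h import *
t=box(.018,.037)
m.move_l([*t,.022],max_speed=.15); print(np.round(m.current_force(),1))
z=lower(t,.022,.015,.002,5.); print(z,np.round(m.current_force(),1))
m.set_gripper(.6,60); m.move_l([*t,.12],max_speed=.25)
m.move_l([t[0]-.04,t[1]-.03,.30],max_speed=.4); p,X,C=snap("all")
for n in("pulley","carabiner","crampon_bar","box","handle","trigger_grip","jaw"): print(n,look(n))
print(m.current_time())
E
```

```text
[ 0.1  0.3 -2.8]
0.019999999999999997 [1.9 0.  2.7]
pulley [([0.631, 0.071, 0.036], 0.82), ([0.46, 0.137, 0.039], 0.55)]
carabiner [([0.598, 0.004, 0.017], 0.79), ([0.609, 0.128, 0.042], 0.42)]
crampon_bar [([0.649, 0.007, 0.013], 0.88), ([0.599, 0.006, 0.016], 0.5)]
box [([0.61, 0.031, 0.01], 0.94), ([0.766, 0.294, 0.009], 0.68)]
handle [([0.462, 0.18, 0.038], 0.62)]
trigger_grip [([0.461, 0.134, 0.039], 0.7)]
jaw [([0.568, -0.09, 0.043], 0.61)]
31.8167
```

View pics/all.png

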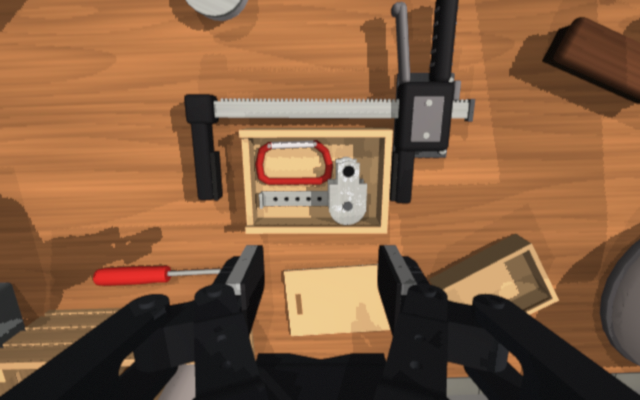

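All three weights lie inside the box: carabiner at (295,163), bar at (290,200), pulley at (347,190). Next: the clamp. I take grip and trigger from above and do the first full stroke, stepping with force readings.

```bash
cat >> h.py <<'E'
CO=np.array([.5346,.1585]); CY=np.radians(-2.2); EY=rot(CY)@np.array([0,1.]); HZ=.008
def cl(y,z=HZ): return np.array([*(CO+rot(CY)@np.array([-.070,y])),z])
def fy(f0): return -float((np.array(m.current_force())[:2]-f0[:2])@EY)
E
python3 - <<'E'
from h import *
yaw=np.radians(87.8)
m.set_gripper(.82,60); ptp(cl(.004,.10),yaw); m.move_l(cl(.004),max_speed=.12)
f0=np.array(m.current_force()); print(np.round(f0,1),m.current_grip_width(),m.current_time())
m.move_l(cl(.009),max_speed=.1); print("y9",round(fy(f0),1))
log=[]
for y in [.014,.020,.026,.030,.032,.033,.034,.035,.036,.037,.038,.039]:
    m.move_l(cl(y),max_speed=.05); f=fy(f0); log.append((round(y*1e3),round(f,1)))
    if f>10: break
print(log,m.current_time())
print("jaw",look("jaw","top"))
m.move_l(cl(.006),max_speed=.15); print(round(fy(f0),1),m.current_time()); 
E
```

```text
[-0.1  0.  -0. ] 0.8208677704683154 34.1083
y9 2.8
[(14, 3.1), (20, 3.7), (26, 4.3), (30, 4.5), (32, 6.1), (33, 5.3), (34, 7.5), (35, 14.5)] 36.3917
jaw [([0.566, -0.101, 0.038], 0.8)]
-0.2 36.7833
```

```bash
cat >> h.py <<'E'
def jawy():
    C=m.get_calibration("top"); p,d=m.grab_frame("top"); X=cloud(d,C).reshape(-1,3)
    k=(np.abs(X[:,0]-.61)<.03)&(X[:,1]>-.125)&(X[:,1]<-.058)&(X[:,2]>.025)&(X[:,2]<.055); return k.sum(),np.round(np.median(X[k],0)*1e3,1) if k.any() else None
E
python3 - <<'E'
from h import *
X=cloud(np.load("pics/top0.npy"),m.get_calibration("top")).reshape(-1,3)
k=(np.abs(X[:,0]-.61)<.03)&(X[:,1]>-.125)&(X[:,1]<-.058)&(X[:,2]>.025)&(X[:,2]<.055); print(k.sum(),np.median(X[k],0)*1e3)
print(jawy())
f0=np.array(m.current_force())
for i in range(1):
    m.move_l(cl(.030),max_speed=.12); m.move_l(cl(.0346),max_speed=.04); print(round(fy(f0),1)); print(jawy()); m.move_l(cl(.005),max_speed=.15)
print(jawy(),m.current_time())
p,_=m.grab_frame("top"); cv2.imwrite("pics/t1.png",cv2.resize(p[140:260,200:400,::-1],(800,480)))
E
```

```text
136 [607.1628634  -96.09070757  38.85476962]
(np.int64(134), array([607.2, -86.1,  39. ]))
14.2
(np.int64(130), array([607.2, -76.2,  39.4]))
(np.int64(129), array([607. , -76.2,  38.7])) 37.9
```

View pics/t1.png

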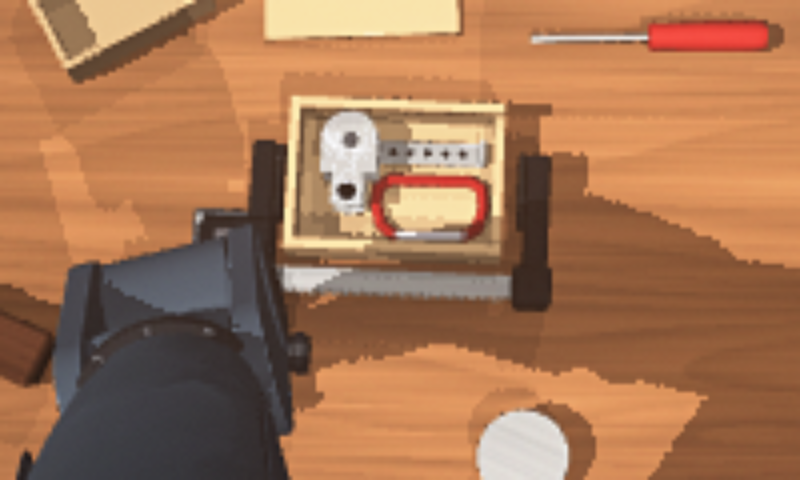

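The jaw advances 10 mm per stroke (−96 → −86 → −76), so bar ≈ 20 mm, and the weights remain in place. Two more full strokes, then a force-guarded final one.

```bash
python3 - <<'E'
from h import *
for i in range(2):
    m.move_l(cl(.030),max_speed=.12); m.move_l(cl(.0345),max_speed=.04); m.move_l(cl(.005),max_speed=.15)
p,_=m.grab_frame("top"); print("jaw",look("jaw","top"))
f0=np.array(m.current_force()); print(np.round(f0,1),m.current_time())
m.move_l(cl(.016),max_speed=.1); log=[(16,round(fy(f0),1))]; y=.016
while y<.034 and fy(f0)<13 and m.current_time()<62:
    y+=.001 if fy(f0)<6.5 else .0004; m.move_l(cl(y),max_speed=.03); log.append((round(y*1e3,1),round(fy(f0),1)))
print(log,m.current_time())
snap("end"); p,_=m.grab_frame("top"); cv2.imwrite("pics/t2.png",cv2.resize(p[140:260,200:400,::-1],(800,480)))
E
```

```text
jaw [([0.566, -0.065, 0.042], 0.52)]
[ 0.4 -0.3 -0.5] 40.0
[(16, 5.1), (17.0, 6.7), (17.4, 7.7), (17.8, 8.1), (18.2, 8.8), (18.6, 9.1), (19.0, 10.4), (19.4, 9.7), (19.8, 11.8), (20.2, 13.0), (20.6, 14.0)] 42.7583
```

View pics/t2.png

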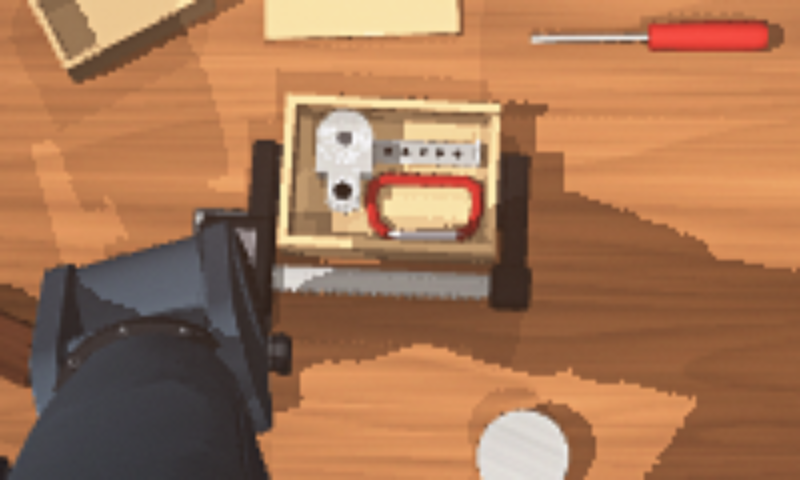

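```bash
python3 - <<'E'
from h import *
print(jawy(),np.round(m.current_force(),1),m.current_time())
C=m.get_calibration("top"); X1=cloud(m.grab_frame("top")[1],C); X0=cloud(np.load("pics/top0.npy"),C)
for n,X in(("before",X0),("now",X1)):
    X=X.reshape(-1,3); k=(np.abs(X[:,0]-.62)<.02)&(X[:,2]>.030)&(X[:,2]<.055)&(X[:,1]>-.12)&(X[:,1]<.16)&((X[:,1]<-.01)|(X[:,1]>.1)); P=X[k]; h=np.histogram(P[:,1]*1e3,np.arange(-110,160,3))
    print(n,[(int(e),int(c)) for c,e in zip(*h) if c])
p=cv2.imread("pics/end.png"); cv2.imwrite("pics/endc.png",p)
E
```

```text
(np.int64(65), array([607.6, -66.2,  38.9])) [ -3.1 -14.7   3.3] 42.9083
before [(-110, 11), (-107, 10), (-104, 10), (-101, 10), (-98, 11), (-95, 10), (-92, 11), (-89, 10), (-86, 1), (-53, 12), (-50, 2), (-47, 10), (-44, 11), (115, 9), (118, 12), (121, 12), (124, 3), (127, 4), (130, 12), (133, 8), (136, 12), (139, 11), (142, 12), (145, 12), (148, 12), (151, 12), (154, 1)]
now [(-71, 10), (-68, 10), (-65, 10), (-62, 11), (-59, 10), (-56, 10), (-53, 12), (-47, 12), (-44, 12), (-41, 11), (100, 6), (118, 3), (121, 14), (124, 12), (127, 11), (130, 4), (133, 9), (136, 15), (139, 9), (142, 12), (145, 12), (148, 11), (151, 12), (154, 1)]
```

View pics/endc.png

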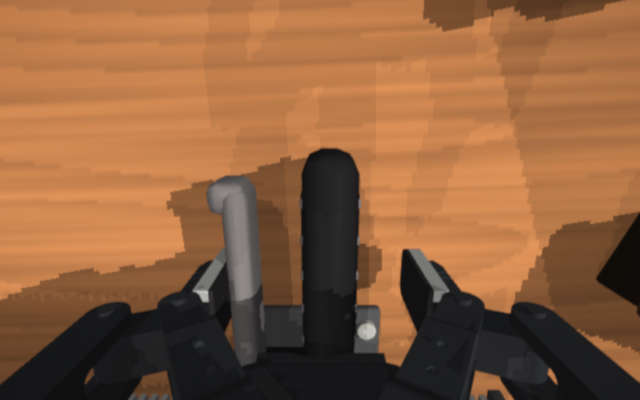

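The wrist view shows the trigger (240,270) part-squeezed with the left finger behind it, and the grip (330,250) clear of the right finger. Before handing in I check the jaw travel and the gaps.

```bash
python3 - <<'E'
from h import *
C=m.get_calibration("top"); p1,d1=m.grab_frame("top"); d0=np.load("pics/top0.npy")
for n,d in(("before",d0),("now",d1)):
    X=cloud(d,C); r=[]
    for v in range(160,215):
        row=X[v]; k=(np.abs(row[:,0]-.61)<.035)&(row[:,2]>.034)&(row[:,2]<.046)&(row[:,1]>-.13)&(row[:,1]<.16)
        if k.any(): r.append(" ".join(f"{a*1e3:.0f}/{b*1e3:.0f}" for a,b in row[k][:,1:][::-1] if a<-.03 or a>.1))
    print(n); print("\n".join(r[4:19:7]))
print(np.round(m.current_force(),1),m.current_ee_pos(),m.current_time())
E
```

```text
before
-109/42 -106/40 -103/41 -99/43 -96/39 -93/39 -90/38 -86/35 -50/40 -47/35 -44/39 117/42 130/39 133/39 137/37 139/43 142/45 147/39 150/37 153/39
-109/38 -106/36 -103/36 -99/42 -96/37 -93/37 -89/38 -86/36 -50/36 -47/39 -44/38 123/44 130/38 132/42 136/38 139/39 142/42 146/38 149/41 152/40
-109/36 -105/42 -102/39 -99/40 -96/37 -93/37 -89/40 -86/44 -47/39 -44/38 139/38 142/41 145/40 149/36 151/41 154/45 158/41
now
-70/38 -67/36 -63/41 -60/38 -57/39 -53/38 -50/39 -47/36 -44/35 -40/34 101/37 130/38 133/42 137/36 140/39 144/35 147/36 150/42 153/41
-70/40 -67/38 -63/42 -60/41 -57/37 -53/36 -50/39 -47/43 -44/41 -40/37 122/46 133/39 136/40 139/40 142/42 146/42 149/39 153/36
-70/38 -67/37 -63/41 -60/38 -57/42 -53/38 -50/35 -47/37 -44/42 -40/37 132/40 136/37 139/41 142/43 146/36 149/38 151/43 155/42
[ -2.7 -13.6   2.9] [0.46437458 0.18111033 0.007729  ] 43.0083
```

```bash
python3 - <<'E'
from h import *
m.move_l(cl(.0211),max_speed=.02)
for i in range(4): m.dwell(.3); print(np.round(m.current_force(),1))
print(look("box","top"),look("jaw","top"),look("pulley","top"),look("carabiner","top"),look("crampon_bar","top"),m.current_time())
m.sign_off()
E
```

```text
[ -2.8 -15.8   4. ]
[ -2.8 -14.3   4.4]
[ -2.6 -14.6   4.2]
[ -2.9 -14.5   4. ]
[([0.783, 0.275, 0.007], 0.74), ([0.607, 0.036, 0.004], 0.64), ([0.248, -0.282, 0.007], 0.56)] [([0.567, -0.066, 0.038], 0.77), ([0.526, -0.43, 0.018], 0.4)] [([0.629, 0.08, 0.034], 0.85)] [([0.642, 0.017, 0.008], 0.61), ([0.595, 0.013, 0.015], 0.46)] [([0.645, 0.015, 0.01], 0.63), ([0.32, 0.345, 0.13], 0.36)] 44.7083
the job is handed in; nothing more can be done
```

I handed the job in at about 45 s with all three weights in the box and the trigger held at about 14.5 N; one risk is that the fourth stroke had no force check and probably nipped the box early, at an unmeasured squeeze I estimate at about 26 N, above the 10–20 N range (no damage seen in the pictures).

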